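Pack a dental case box: brass flask first, then slide the casts in off the tray

ROBOT

A 6-joint arm with a two-finger parallel gripper is mounted at the origin on the work surface. World frame = base frame: x ahead of the robot, y to its left, z up, the work surface at z = 0. Lengths are in m, angles in rad, forces in N, time in s.
With the tool pointing down it reaches from about 0.3 to 0.775 m from the base axis. Payload 14.6 kg.
Tool frame: the origin (TCP) lies at the very end of the fingers, on their centre line; the grasp point (between the pads) lies 19 mm behind it; z points along the fingers, y is the line along which they close (so a half turn about z gives the same grasp; the last joint's range is limited). The gripper opens to 94 mm and grips with 3 to 60 N. Pads are 16 mm wide; open, the fingers measure 119 mm over their backs; the gripper's body (75 mm by 177 mm) begins 78 mm behind the grasp point.
Start: joints at [1.215, 0.3, 1.521, -0, 1.321, -0.067], TCP at [0.157, 0.527, 0.205] pointing down, gripper open.
Joint ranges: [-3.03, 3.03], [-0.79, 2.21], [0.23, 2.52], [-1.04, 4.18], [0, 3.07], [-2.55, 2.55]. Speed limits (rad/s): [2.22, 2.22, 2.57, 3.14, 3.14, 3.14].

INTERFACE

Orientations are given as [roll, pitch, yaw] about the fixed x, y, z axes, in that order (R = Rz(yaw) Ry(pitch) Rx(roll)).
In Python, from station import ctrl, cams gives the robot as it stands. The module is installed in compiled form; this text tells all that it offers.
- The arm moves only by the tool arm_command, never from a script. Its argument "plan" is a list that holds one entry, the list of rows, each a list of 7 numbers: the shift along the tool's x, y, z in parts of the range, where 1.0 means 1000 mm, then the turn, a rotation vector about the tool's x, y, z in normalised numbers (1 is pi rad), then the closure, from -1 (fully open) to 1 (shut). A call has 1 to 12 rows; each row is the pose to reach, as a shift and turn from the pose commanded when the call began, along the tool's axes at that moment; what a row does not reach only later rows make up. A row lasts 1/10 s, in which the tool goes at most 50 mm and 8.59 degrees, less where a joint would pass 70% of its speed; a pose out of reach is approached as far as the arm can. No shift or turn number may pass 1 either way. A call with a gripper value outside its range is refused whole. The fingers move at their own pace and stop on an object; "squeeze" is the grip in N (left out, the last holds). Time passes only in rows, so rows that repeat a pose let the fingers close. It gives the time, the measured TCP pose, the force, the opening and the grip force at its end, in the units of the state.
- ctrl.get_obs(): the state, without advancing time (a new reading comes with each control period).
- cams.camera(name): name is "scene" or "top"; returns (picture, depth): 480x640x3 uint8, blue, green, red; 480x640 float32, m along the optical axis (not along the pixel's ray), 0 where there is no reading.
- cams.camera_info(name): a dict with "fx", "fy", "cx", "cy" (pixels), "dist_coeffs" ([k1, k2, p1, p2, k3] as OpenCV has them; the pictures are not rectified), "world_to_cam" (4x4, takes a point from world to camera coordinates). Camera axes: x right, y down, z forward; pixel columns grow to the right and rows downward; lengths in m; the calibration is good to about 2 mm. A picture is of the moment at which its call begins. camera_info takes no time and is no camera call.
- ctrl.hand_in(): hands the job in; it is judged then, once.
The state is a dict: "time_s": time; "qpos": joint angles; "joint_vel": joint speeds; "tau": joint torques, N m; "ee_pos": TCP position; "eef_rot": TCP orientation; "force": force on the tool from outside, world axes, zero at the start; "moment": the same for the moment, N m; "grip_width": finger opening in m; "grip_force": force on a finger pad.
Only numpy, scipy, OpenCV 4.12 (cv2) and the standard library are available. Lean on these libraries where they do the work, as an engineer would, in place of code of your own. Each camera call takes 0.05 s, during which the arm holds its last target. There are 200 camera calls.

TASK

Pack the grey case box for dispatch with the heavy part lowest: first set the brass denture flask down flat on the bottom of the box (do not drop it), then carry the aluminium tray over by its black handle and tip it, its open edge held low over the box, so that the three stone casts slide off that edge into the box on top. Do not touch the casts with the fingers and spill none on the bench; then set the empty tray back down flat on the bench (not dropped), clear of the box. Leave everything else on the bench where it is.

Things in the scene. Friction and masses are not known exactly. Their poses are not given: they have to be found in the camera images.
- tray: loose aluminium tray, 190 mm (x) x 170 mm (y), floor 4 mm thick, walls 4 mm thick, 22 mm high over the underside, on both sides (+-y) and at the back (+x); the -x edge is open, without a wall. 0.4 kg empty, 0.65 kg loaded, balanced under its handle. Origin: centre of the underside, z up. At the start the open edge faces the robot (yaw within 0.4 rad), left or right on the bench
- tray_grip (a point): centre of the tray's black bail handle, 96 mm above the tray's underside, same axes: a straight flat bar along the tray's y, 14 mm thick (x), 24 mm high (z), 170 mm long, on an upright post at each end. Pinch it firmly from above, closing along the tray's x. 80 mm free under the bar: the casts pass below it
- tray_lip (a point): middle of the tray's open edge, on the upper side of its floor: 95 mm along -x and 92 mm below tray_grip, same axes as the tray. The casts begin to slide when the tray is tilted (this edge down) 17 to 25 degrees; 40 degrees clears it
- case_box: grey open-topped plastic case box, 240 mm (x) x 210 mm (y) x 90 mm high, walls and floor 5 mm thick, no lid; it does not move. Origin: centre of its underside on the bench; x along its long side (yaw within 0.2 rad), z up
- flask: brass denture flask (a closed solid metal mould, the heaviest part, 0.55 to 0.85 kg): a plain block with stepped ends and small steel bolts on top, 64 mm wide (x), 100 mm long (y), 44 mm high (46 mm over the bolts). The 64 mm wide part is the middle 72 mm of the length. Origin: centre of its underside, z up. It lies on the bench between tray and box
- cast_a: full-arch dental cast in cream stone with a raised horseshoe row of teeth on top: D-shaped flat base 65 x 58 mm (rounded end at its -x), 14 mm thick, 26 mm high over the teeth, about 90 g. Origin: underside, near the middle; z up as it lies on the tray. It starts on the tray near the back wall
- cast_b: full-arch dental cast in cream stone with a raised horseshoe row of teeth on top: D-shaped flat base 65 x 58 mm (rounded end at its -x), 14 mm thick, 26 mm high over the teeth, about 90 g. Origin: underside, near the middle; z up as it lies on the tray. It starts on the tray beside the other, near the back wall
- cast_c: part-arch dental cast in cream stone with a single row of teeth on top: bar-shaped base 30 mm (x) x 64 mm (y) x 14 mm, 26 mm high over the teeth, about 60 g. Origin: centre of its underside. It starts on the tray near the open edge
- cast_a_mid (a point): the middle of cast_a, 13 mm above its underside, whichever way it lies
- cast_b_mid (a point): the middle of cast_b, 13 mm above its underside, whichever way it lies
- cast_c_mid (a point): the middle of cast_c, 13 mm above its underside, whichever way it lies
- bench_cast: a pinkish full-arch cast, 65 x 58 x 26 mm, lying directly on the bench beyond the flask: not part of the job, leave it
- jar_a: white closed jar, 70 mm in diameter, 75 mm high, between robot and flask: leave it
- jar_b: white closed jar, 70 mm in diameter, 75 mm high, at the right side: leave it
- bowl: dark rubber mixing bowl, 110 mm across, 60 mm high, beyond the mat, left of the middle: leave it
- carton: closed cardboard carton 60 x 120 x 35 mm beyond the mat, right of the middle: leave it
- spatula: spatula with a dark wooden handle, 190 mm long, lying at the left side: leave it
Things that resemble listed ones, but are neither listed nor needed, are in the scene too. Leave any orange look-alike of the cast_c alone.

How it is judged:
By the outcome, as a careful person would: the job done as asked, in the order asked, and still so for the second after the job is handed in, with the robot touching nothing.
It also fails if it takes over 70 s, if anything falls off the work surface, if the arm or the gripper's body presses on something with over 40 N, if the wrist force passes 120 N, or if a joint passes its speed limit or range.

## Working session

There is one attempt and no reset: what is moved stays moved. The work goes in short steps, Python scripts to look and compute and a tool call to move; the robot and the scene stay as the last step left them, time stands still between calls to the robot, and variables do not carry over. Pictures are saved under pics/ and viewed, at most 10 in all, crops included, and the job is handed in when it is done.

Besides the shell and the picture viewer there is one more tool, called after "Request:" by a JSON object that holds its "api" and its "payload". arm_command: Moves the arm, as the interface text tells. Its arguments: {"type":"object","properties":{"plan":{"type":"array"},"squeeze":{"type":"number"}},"required":["plan"]}

```bash
mkdir -p pics; cat > h.py <<'E'
import numpy as np, cv2
from station import ctrl, cams
def snap(n):
    im,d=cams.camera(n); cv2.imwrite(f'{n}.png',im); np.save(f'{n}.npy',d); return im,d
def world(n,uv,depth=None,z=None):
    """pixels -> world, with given depth or on plane z"""
    i=cams.camera_info(n); K=np.array([[i['fx'],0,i['cx']],[0,i['fy'],i['cy']],[0,0,1]])
    p=cv2.undistortPoints(np.array(uv,np.float64).reshape(-1,1,2),K,np.array(i['dist_coeffs'])).reshape(-1,2)
    r=np.c_[p,np.ones(len(p))]; T=np.linalg.inv(np.array(i['world_to_cam'])); o=T[:3,3]; w=r@T[:3,:3].T
    s=np.array(depth).reshape(-1,1) if depth is not None else ((z-o[2])/w[:,2])[:,None]
    return o+s*w
def cloud(n,d):
    v,u=np.mgrid[:480,:640]; P=world(n,np.c_[u.ravel(),v.ravel()],d.ravel()); P[d.ravel()==0]=np.nan
    return P.reshape(480,640,3)
E
python3 - <<'E'
from h import *
for n in('top','scene'):
    im,d=snap(n); cv2.imwrite(f'pics/{n}0.png',im)
    T=np.linalg.inv(np.array(cams.camera_info(n)['world_to_cam'])); print(n,T.round(3).tolist())
o=ctrl.get_obs(); print(o)
E
```

```text
top [[0.016, -0.988, 0.155, 0.382], [-1.0, -0.02, -0.022, 0.02], [0.025, -0.155, -0.988, 1.253], [0.0, 0.0, 0.0, 1.0]]
scene [[0.319, 0.762, -0.564, 1.425], [0.948, -0.248, 0.201, -0.292], [0.013, -0.599, -0.801, 1.299], [0.0, 0.0, 0.0, 1.0]]
{'time_s': 0.1, 'qpos': array([ 1.21538846e+00,  3.00423100e-01,  1.52154278e+00,  3.39461020e-05,
        1.32073746e+00, -6.65950259e-02]), 'joint_vel': array([-0.00077447, -0.00194763, -0.00155337,  0.0005141 ,  0.00220553,
       -0.00062206]), 'tau': array([ 4.91677529e-04, -5.32647228e+01, -3.53277218e+01,  7.09792553e-02,
        2.34451942e-02, -7.32578951e-05]), 'ee_pos': array([0.15655036, 0.5269826 , 0.20492887]), 'eef_rot': array([-3.14048662e+00, -1.06719707e-04,  2.85277134e+00]), 'force': array([ 0.46535479, -0.90125092, -0.13230587]), 'moment': array([ 0.01082645, -0.0043142 , -0.05259514]), 'grip_force': 0.0, 'grip_width': 0.09430148713729228}
```

View pics/top0.png

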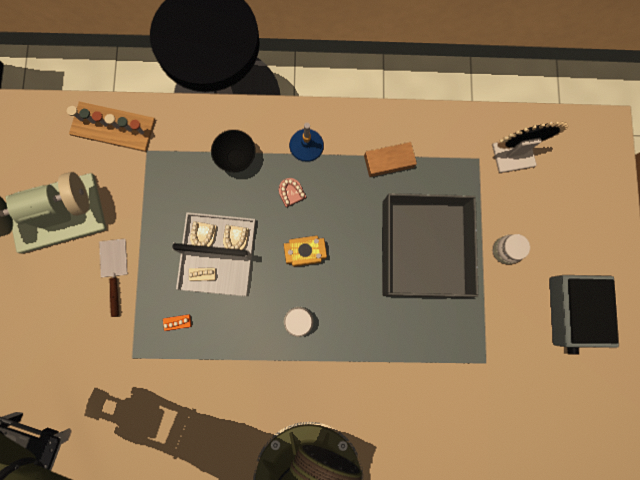

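View pics/scene0.png

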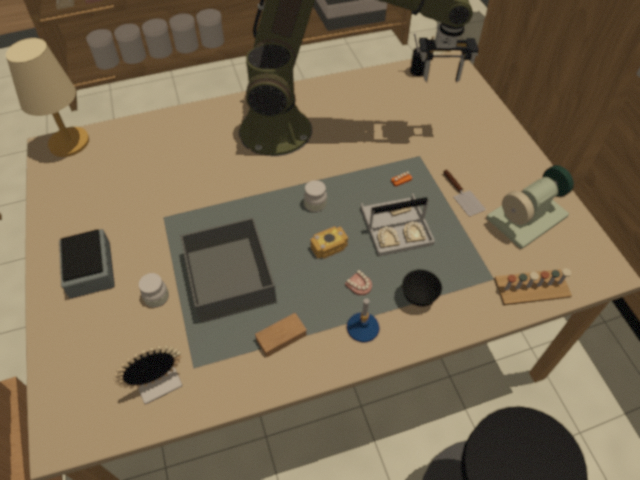

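Top view: the flask is the yellow block with bolts at (305,250). The tray is at (217,254) with its black handle from (175,246) to (258,258). Casts a and b are at (203,233) and (236,237), and cast_c at (203,273). The box is at (430,246).

Possible mix-ups:
- **Box:** the small dark case (587,311) is not it; the large grey one at (430,246) is.
- **cast_c:** the orange bar (177,323) is a look-alike.
- **Casts:** the pink one at (291,191) is bench_cast.
- **Flask:** the carton (390,158) is not it; the brass block at (305,250) is.

```bash
cat > meas.py <<'E'
from h import *
def rect(pts):
    (c,s,a)=cv2.minAreaRect(pts.astype(np.float32)*1000); return np.round(c,1),np.round(s,1),round(a,2)
def measure(n,im,d):
    P=cloud(n,d); Z=P[...,2]; X=P[...,0]; Y=P[...,1]
    reg=lambda x0,x1,y0,y1,z0,z1:(X>x0)&(X<x1)&(Y>y0)&(Y<y1)&(Z>z0)&(Z<z1)
    hsv=cv2.cvtColor(im,cv2.COLOR_BGR2HSV)
    return P,reg,hsv
E
python3 - <<'E'
from meas import *
pxs={'top':dict(fl=(305,250),tr=(217,254),bx=(430,246),jar=(299,321))}
im,d=cv2.imread('top.png'),np.load('top.npy')
P,reg,hsv=measure('top',im,d)
for k,(u,v) in pxs['top'].items(): print(k,P[v,u].round(3))
fx,fy=P[250,305,:2]
m=reg(fx-.09,fx+.09,fy-.09,fy+.09,.036,.06)
lab=cv2.connectedComponents(m.astype(np.uint8))[1]; m=lab==lab[250,300]
print('flask top',rect(P[m][:,:2]),np.median(P[m][:,2]),m.sum())
tx,ty=P[254,230,:2]
m=reg(tx-.15,tx+.15,ty-.15,ty+.15,.085,.13); print('handle',rect(P[m][:,:2]),np.median(P[m][:,2]),m.sum())
mh=((hsv[...,2]<60)*255).astype(np.uint8)[235:270,165:265]
m=reg(tx-.15,tx+.15,ty-.15,ty+.15,.010,.035); 
lab=cv2.connectedComponents(m.astype(np.uint8))[1]; b=np.argmax(np.bincount(lab.ravel())[1:])+1; m=lab==b
print('tray rim',rect(P[m][:,:2]),m.sum())
bx,by=P[246,430,:2]
m=reg(bx-.18,bx+.18,by-.16,by+.16,.075,.105); print('box rim',rect(P[m][:,:2]),np.median(P[m][:,2]),m.sum())
# scene view too
im,d=cv2.imread('scene.png'),np.load('scene.npy'); P,reg,hsv=measure('scene',im,d)
m=reg(fx-.09,fx+.09,fy-.09,fy+.09,.036,.06)&(abs(P[...,0]-fx)<.07);print('S flask',rect(P[m][:,:2]),np.median(P[m][:,2]))
m=reg(tx-.15,tx+.15,ty-.15,ty+.15,.085,.13); print('S handle',rect(P[m][:,:2]),np.median(P[m][:,2]),m.sum())
m=reg(bx-.18,bx+.18,by-.16,by+.16,.075,.105); print('S box',rect(P[m][:,:2]))
t=cv2.imread('top.png'); cv2.imwrite('pics/crop0.png',cv2.resize(t[180:340,150:350],None,fx=4,fy=3.75,interpolation=cv2.INTER_CUBIC))
E
```

```text
fl [0.535 0.018 0.046]
tr [0.526 0.235 0.007]
bx [ 0.556 -0.296  0.007]
jar [0.366 0.028 0.078]
flask top (array([536.4,  18.3]), array([64.2, 99.7]), 9.21) 0.04515682007878419 1007
handle (array([525.9, 236. ]), array([170.2,  15.6]), 85.67) 0.1083896010178671 526
tray rim (array([574.3, 272.5]), array([62.4, 58.4]), 79.69) 522
box rim (array([ 550.2, -314.7]), array([280.4, 241. ]), 89.52) 0.08881001190312032 1201
S flask (array([535.9,  19.1]), array([ 66.8, 102.2]), 10.64) 0.042710356652727266
S handle (array([523.8, 235.3]), array([172.6,  22.3]), 85.82) 0.10287703151249061 456
S box (array([ 549.6, -278.8]), array([210.3, 247.7]), 89.64)
```

View pics/crop0.png

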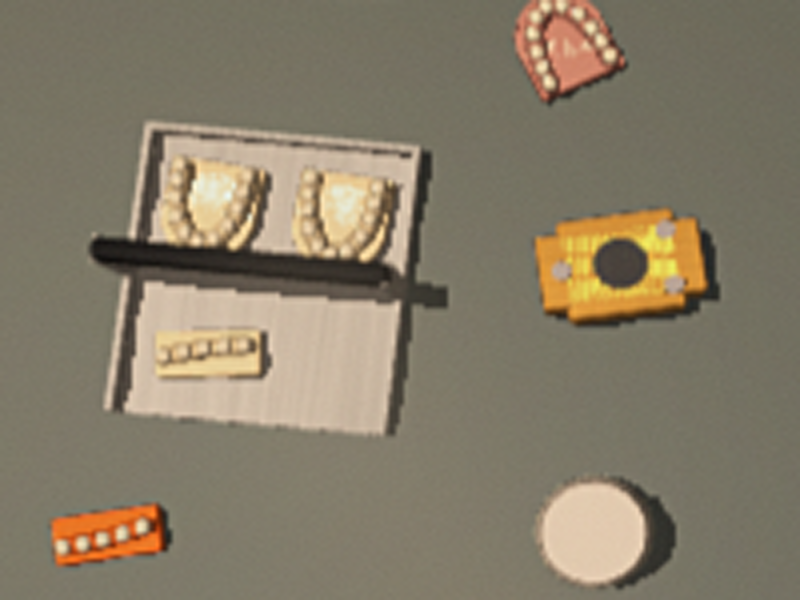

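The crop confirms the choices. The flask has its bolts and stepped ends at (620,262) of the crop. The tray's open edge faces the robot (bottom), and the cream cast_c is on it at (210,352). Next I refine the box fit and compute the first moves.

```bash
cat > mv.py <<'E'
import numpy as np, sys
from scipy.spatial.transform import Rotation as R
def pose(x,y,z,psi,tilt=0):  # mm, object yaw psi, tilt of -x edge down (rad); tool y = object x
    return np.array([x,y,z],float), R.from_euler('xyz',[np.pi,0,np.pi/2+psi])*R.from_rotvec([-tilt,0,0])
def rel(A,B): return np.r_[A[1].inv().apply(B[0]-A[0]),0,0,0].round(1)[:3], (A[1].inv()*B[1]).as_rotvec().round(4)
def now():
    from station import ctrl
    o=ctrl.get_obs(); return np.array(o['ee_pos'])*1000, R.from_euler('xyz',o['eef_rot'])
E
python3 - <<'E'
from meas import *; from mv import *
for n in('top','scene'):
    im,d=cv2.imread(n+'.png'),np.load(n+'.npy'); P,reg,_=measure(n,im,d)
    m=reg(.40,.70,-.40,-.15,.083,.097); Q=P[m][:,:2]; print(n,rect(Q),Q.min(0).round(4),Q.max(0).round(4))
    # inner floor
    m=reg(.40,.70,-.40,-.15,-.003,.014)&(P[...,1]<-.19)&(P[...,1]>-.37); Q=P[m][:,:2]; print(' floor',rect(Q))
    m=reg(.6,.7,-.38,-.18,.08,.1); Q=P[m][:,:2]; m2=reg(.40,.5,-.37,-.18,.08,.1); Q2=P[m2][:,:2]
    for q in(Q,Q2): print('  edge fit',np.polyfit(q[:,1],q[:,0],1).round(4), np.median(q[:,0]).round(4))
A=now(); B=pose(536.2,18.6,150,.163); print(A[0].round(1),rel(A,B)); print(rel(B,pose(536.2,18.6,10,.163)))
E
```

```text
top (array([ 550.4, -280.6]), array([212.3, 241.1]), 89.64) [ 0.4294 -0.3866] [ 0.6709 -0.1744]
 floor (array([ 550.1, -280.2]), array([179.6, 299.9]), 89.88)
  edge fit [0.019  0.6719] 0.6667
  edge fit [0.0076 0.4345] 0.4324
scene (array([ 549.7, -279. ]), array([210. , 247.9]), 89.69) [ 0.4255 -0.3842] [ 0.674  -0.1736]
 floor (array([ 563.2, -280. ]), array([180. , 273.4]), 89.99)
  edge fit [0.0175 0.6717] 0.6667
  edge fit [0.0107 0.4355] 0.4329
[156.6 527.  204.9] (array([-508.7, -379.1,   55.3]), array([-1.000e-03,  5.000e-04,  1.119e+00]))
(array([  0.,  -0., 140.]), array([0., 0., 0.]))
```

Units first: shifts go in shares of 1000 mm and turns go in shares of pi rad. So -509 mm / 1000 = -0.509, -379 mm / 1000 = -0.379, 1.119 rad / 3.1416 = 0.3562.

Request:
{"api": "arm_command", "payload": {"plan": [[[-0.25,-0.19,0,0,0,0.1783,-1],[-0.25,-0.19,0,0,0,0.1783,-1],[-0.25,-0.19,0,0,0,0.1783,-1],[-0.25,-0.19,0,0,0,0.1783,-1],[-0.509,-0.379,0.055,0,0,0.3562,-1],[-0.509,-0.379,0.055,0,0,0.3562,-1],[-0.509,-0.379,0.055,0,0,0.3562,-1],[-0.509,-0.379,0.055,0,0,0.3562,-1],[-0.509,-0.379,0.055,0,0,0.3562,-1],[-0.509,-0.379,0.055,0,0,0.3562,-1],[-0.509,-0.379,0.055,0,0,0.3562,-1],[-0.509,-0.379,0.055,0,0,0.3562,-1]]]}}

```text
time_s: 1.3
ee_pos: [0.5147, 0.0471, 0.1548]
eef_rot: [-3.141, -0.0, 1.734]
force: [0.7, 1.2, 0.1]
grip_width: 0.0938
grip_force: 0.0
```

```bash
python3 -c "
from mv import *
A=now();print(rel(A,pose(536.2,18.6,150,.163)),rel(A,pose(536.2,18.6,10,.163)))"
```

```text
(array([-31.7,  16.6,   4.8]), array([-0.0002, -0.0001, -0.0002])) (array([-31.7,  16.6, 144.8]), array([-0.0002, -0.0001, -0.0002]))
```

In the tool's units: -32 mm / 1000 = -0.032, 17 mm / 1000 = 0.017.

Request:
{"api": "arm_command", "payload": {"plan": [[[-0.032,0.017,0.005,0,0,0,-1],[-0.032,0.017,0.005,0,0,0,-1],[-0.032,0.017,0.005,0,0,0,-1],[-0.032,0.017,0.005,0,0,0,-1]]]}}

```text
time_s: 1.7
ee_pos: [0.5354, 0.021, 0.1503]
eef_rot: [-3.141, -0.0, 1.735]
force: [-0.5, -1.1, -0.2]
grip_width: 0.0938
grip_force: 0.0
```

```bash
python3 -c "
from mv import *
A=now();print(A[0],rel(A,pose(536.2,18.6,150,.163)),rel(A,pose(536.2,18.6,10,.163)))"
```

```text
[535.36416918  21.02370144 150.25085725] (array([-2.5,  0.4,  0.3]), array([-0.0002, -0.0001,  0.0007])) (array([ -2.5,   0.5, 140.3]), array([-0.0002, -0.0001,  0.0007]))
```

In the tool's units: 140 mm / 1000 = 0.14, 132 mm / 1000 = 0.132.

Request:
{"api": "arm_command", "payload": {"plan": [[[-0.002,0,0.045,0,0,0,-1],[-0.002,0,0.085,0,0,0,-1],[-0.002,0,0.115,0,0,0,-1],[-0.002,0,0.132,0,0,0,-1],[-0.002,0,0.14,0,0,0,-1],[-0.002,0,0.14,0,0,0,-1],[-0.002,0,0.14,0,0,0,-1],[-0.002,0,0.14,0,0,0,1],[-0.002,0,0.14,0,0,0,1],[-0.002,0,0.14,0,0,0,1],[-0.002,0,0.14,0,0,0,1],[-0.002,0,0.14,0,0,0,1]]], "squeeze": 50}}

```text
time_s: 2.9
ee_pos: [0.5359, 0.0182, 0.0104]
eef_rot: [-3.141, -0.0, 1.734]
force: [-3.9, -1.3, 5.1]
grip_width: 0.0637
grip_force: 50.0
```

```bash
python3 -c "
from mv import *
A=now();print(rel(A,pose(550,-280,160,-.01)));print(A[0])"
```

```text
(array([-296.6,  -34.6, -149.6]), array([-0.0007,  0.    ,  0.173 ]))
[535.89460791  18.22285862  10.40055568]
```

Request:
{"api": "arm_command", "payload": {"plan": [[[0,0,-0.02,0,0,0,1],[0,0,-0.055,0,0,0,1],[0,0,-0.095,0,0,0,1],[0,0,-0.13,0,0,0,1],[0,0,-0.15,0,0,0,1],[0,0,-0.15,0,0,0,1],[0,0,-0.15,0,0,0,1]]]}}

```text
time_s: 3.6
ee_pos: [0.5355, 0.0183, 0.1587]
eef_rot: [-3.14, -0.0, 1.734]
force: [-0.4, 0.1, -8.3]
grip_width: 0.0639
grip_force: 50.0
```

In the tool's units: -297 mm / 1000 = -0.297, -280 mm / 1000 = -0.28, 0.173 rad / 3.1416 = 0.0551.

Request:
{"api": "arm_command", "payload": {"plan": [[[-0.02,-0.002,0,0,0,0.0038,1],[-0.055,-0.006,0,0,0,0.0102,1],[-0.095,-0.011,0,0,0,0.0175,1],[-0.135,-0.016,0,0,0,0.0255,1],[-0.175,-0.02,0,0,0,0.0318,1],[-0.215,-0.025,0,0,0,0.0398,1],[-0.25,-0.029,0,0,0,0.0462,1],[-0.28,-0.033,0,0,0,0.0519,1],[-0.297,-0.035,0,0,0,0.0551,1],[-0.297,-0.035,0,0,0,0.0551,1],[-0.297,-0.035,0,0,0,0.0551,1]]]}}

```text
time_s: 4.7
ee_pos: [0.5494, -0.2797, 0.1587]
eef_rot: [-3.14, -0.002, 1.561]
force: [0.8, -0.5, -6.7]
grip_width: 0.0634
grip_force: 50.0
```

```bash
python3 -c "
from mv import *
A=now();print(A[0],rel(A,pose(550,-280,15.5,-.01)))"
```

```text
[ 549.43651453 -279.6819141   158.6612456 ] (array([ -0.5,   0.9, 143.2]), array([-0.0021, -0.0015,  0.0002]))
```

In the tool's units: 141 mm / 1000 = 0.141, 140 mm / 1000 = 0.14.

Request:
{"api": "arm_command", "payload": {"plan": [[[0,0,0.03,0,0,0,1],[0,0,0.065,0,0,0,1],[0,0,0.095,0,0,0,1],[0,0,0.115,0,0,0,1],[0,0,0.127,0,0,0,1],[0,0,0.133,0,0,0,1],[0,0,0.137,0,0,0,1],[0,0,0.139,0,0,0,1],[0,0,0.14,0,0,0,1],[0,0,0.141,0,0,0,1],[0,0,0.141,0,0,0,1],[0,0,0.141,0,0,0,1]]]}}

```text
time_s: 5.9
ee_pos: [0.5499, -0.2805, 0.0195]
eef_rot: [3.141, 0.0, 1.561]
force: [-0.4, -0.2, -7.5]
grip_width: 0.0638
grip_force: 50.0
```

In the tool's units: 4 mm / 1000 = 0.004, 3.5 mm / 1000 = 0.0035.

Request:
{"api": "arm_command", "payload": {"plan": [[[0,0,0.001,0,0,0,1],[0,0,0.002,0,0,0,1],[0,0,0.003,0,0,0,1],[0,0,0.0035,0,0,0,1],[0,0,0.004,0,0,0,1],[0,0,0.004,0,0,0,1]]]}}

```text
time_s: 6.5
ee_pos: [0.5498, -0.2804, 0.0155]
eef_rot: [-3.141, -0.0, 1.561]
force: [-2.1, 1.3, -3.7]
grip_width: 0.0636
grip_force: 50.0
```

Contact is starting (load down from 7.5 N to 3.7 N).

In the tool's units: 0.5 mm / 1000 = 0.0005.

Request:
{"api": "arm_command", "payload": {"plan": [[[0,0,0.0005,0,0,0,1],[0,0,0.0005,0,0,0,1],[0,0,0.0005,0,0,0,1]]]}}

```text
time_s: 6.8
ee_pos: [0.5498, -0.2804, 0.0154]
eef_rot: [-3.142, 0.0, 1.561]
force: [-4.2, 3.0, 3.2]
grip_width: 0.0635
grip_force: 50.0
```

In the tool's units: -185 mm / 1000 = -0.185, -150 mm / 1000 = -0.15.

Request:
{"api": "arm_command", "payload": {"plan": [[[0,0,0,0,0,0,-0.6],[0,0,0,0,0,0,-0.8],[0,0,0,0,0,0,-0.8],[0,0,0,0,0,0,-0.8],[0,0,-0.015,0,0,0,-0.8],[0,0,-0.05,0,0,0,-0.8],[0,0,-0.1,0,0,0,-1],[0,0,-0.15,0,0,0,-1],[0,0,-0.185,0,0,0,-1],[0,0,-0.185,0,0,0,-1],[0,0,-0.185,0,0,0,-1]]]}}

```text
time_s: 7.9
ee_pos: [0.5499, -0.2805, 0.2009]
eef_rot: [3.14, 0.001, 1.561]
force: [-0.0, 0.9, -0.0]
grip_width: 0.0937
grip_force: 0.0
```

```bash
python3 - <<'E'
from meas import *; from mv import *
im,d=snap('top'); P,reg,h=measure('top',im,d)
m=reg(.46,.64,-.36,-.2,.036,.06)&(h[...,1]>120); print('flask',rect(P[m][:,:2]),np.median(P[m][:,2]),m.sum())
m=reg(.38,.68,.09,.39,.085,.13); print('handle',rect(P[m][:,:2]))
A=now();print(A[0],rel(A,pose(525.6,235.9,200,-.074)))
E
```

```text
flask (array([ 551., -266.]), array([73.2, 64. ]), 89.73) 0.049420989198236454 502
handle (array([525.9, 236.2]), array([170.2,  16.4]), 85.74)
[ 549.47261882 -280.26490291  199.43243731] (array([ 5.159e+02, -2.900e+01, -4.000e-01]), array([-0.0006, -0.0003,  0.064 ]))
```

In the tool's units: 516 mm / 1000 = 0.516, 200 mm / 1000 = 0.2, 0.064 rad / 3.1416 = 0.0204.

Request:
{"api": "arm_command", "payload": {"plan": [[[0.05,-0.003,0,0,0,0,-1],[0.1,-0.006,0,0,0,0.0032,-1],[0.15,-0.009,0,0,0,0.0064,-1],[0.2,-0.012,0,0,0,0.0095,-1],[0.25,-0.015,0,0,0,0.0127,-1],[0.3,-0.018,0,0,0,0.0159,-1],[0.35,-0.021,0,0,0,0.0175,-1],[0.4,-0.024,0,0,0,0.0191,-1],[0.45,-0.026,0,0,0,0.0204,-1],[0.49,-0.028,0,0,0,0.0204,-1],[0.516,-0.029,0,0,0,0.0204,-1],[0.516,-0.029,0,0,0,0.0204,-1]]]}}

```text
time_s: 9.15
ee_pos: [0.5249, 0.2384, 0.198]
eef_rot: [-3.139, 0.001, 1.5]
force: [0.4, -0.6, 0.1]
grip_width: 0.0942
grip_force: 0.0
```

Request:
{"api": "arm_command", "payload": {"plan": [[[0,0,0,0,0,0,-1],[0,0,0,0,0,0,-1],[0,0,0,0,0,0,-1]]]}}

```text
time_s: 9.45
ee_pos: [0.5261, 0.2347, 0.1996]
eef_rot: [-3.141, 0.0, 1.495]
force: [0.0, -0.1, 0.5]
grip_width: 0.094
grip_force: 0.0
```

```bash
python3 -c "
from mv import *
A=now();print(A[0],rel(A,pose(525.6,235.9,77,-.074)))"
```

```text
[526.11971089 234.72460049 199.58377727] (array([  1.2,  -0.6, 122.6]), array([-0.0003,  0.0003, -0.0014]))
```

Request:
{"api": "arm_command", "payload": {"plan": [[[0.001,-0.0005,0.04,0,0,0,-1],[0.001,-0.0005,0.075,0,0,0,-1],[0.001,-0.0005,0.105,0,0,0,-0.6],[0.001,-0.0005,0.118,0,0,0,-0.2],[0.001,-0.0005,0.1225,0,0,0,0.2],[0.001,-0.0005,0.1225,0,0,0,0.5],[0.001,-0.0005,0.1225,0,0,0,0.6],[0.001,-0.0005,0.1225,0,0,0,0.65],[0.001,-0.0005,0.1225,0,0,0,0.7],[0.001,-0.0005,0.1225,0,0,0,1],[0.001,-0.0005,0.1225,0,0,0,1],[0.001,-0.0005,0.1225,0,0,0,1]]], "squeeze": 60}}

```text
time_s: 10.65
ee_pos: [0.5256, 0.2369, 0.0773]
eef_rot: [3.142, -0.0, 1.497]
force: [0.4, 0.5, -0.2]
grip_width: 0.0177
grip_force: 0.0
```

Request:
{"api": "arm_command", "payload": {"plan": [[[0,0,0,0,0,0,1],[0,0,0,0,0,0,1],[0,0,0,0,0,0,1],[0,0,0,0,0,0,1]]], "squeeze": 60}}

```text
time_s: 11.05
ee_pos: [0.5254, 0.2369, 0.0773]
eef_rot: [-3.141, 0.0, 1.497]
force: [-2.7, 1.1, 1.2]
grip_width: 0.0136
grip_force: 60.0
```

In the tool's units: -130 mm / 1000 = -0.13, -128 mm / 1000 = -0.128.

Request:
{"api": "arm_command", "payload": {"plan": [[[0,0,-0.002,0,0,0,1],[0,0,-0.006,0,0,0,1],[0,0,-0.014,0,0,0,1],[0,0,-0.026,0,0,0,1],[0,0,-0.042,0,0,0,1],[0,0,-0.06,0,0,0,1],[0,0,-0.08,0,0,0,1],[0,0,-0.098,0,0,0,1],[0,0,-0.112,0,0,0,1],[0,0,-0.122,0,0,0,1],[0,0,-0.128,0,0,0,1],[0,0,-0.13,0,0,0,1]]]}}

```text
time_s: 12.25
ee_pos: [0.5256, 0.2369, 0.2075]
eef_rot: [3.141, -0.0, 1.497]
force: [-0.7, -0.0, -6.7]
grip_width: 0.0138
grip_force: 60.0
```

```bash
python3 - <<'E'
from meas import *; from mv import *
for n in('top','scene'): im,d=snap(n)
cv2.imwrite('pics/lift.png',im); print(ctrl.get_obs()['grip_force'])
A=now();print(A[0],rel(A,pose(655,-280,216,-.01)))
E
```

```text
59.99713361263275
[525.44446496 236.81309665 206.8940832 ] (array([-505.8,  167.4,   -9.1]), array([-0.0005,  0.0003, -0.064 ]))
```

View pics/lift.png

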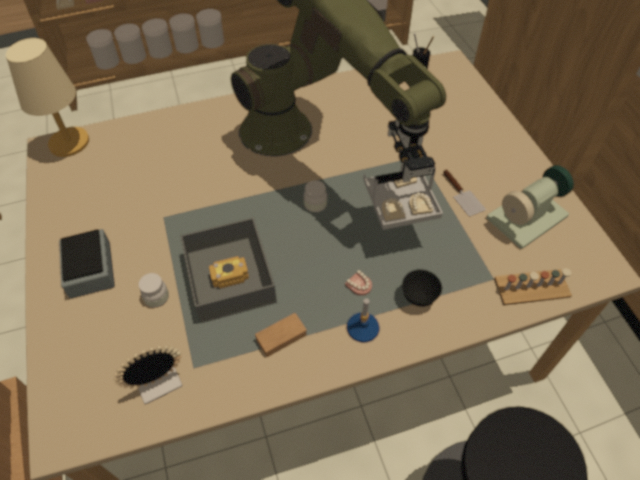

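The flask is flat in the box at (229,271), and the tray is level in the gripper at (405,200) with its casts.

In the tool's units: -257 mm / 1000 = -0.257, 26.4 mm / 1000 = 0.0264, -0.032 rad / 3.1416 = -0.0102.

Request:
{"api": "arm_command", "payload": {"plan": [[[-0.003,0.0003,0,0,0,0,1],[-0.01,0.001,0,0,0,-0.0003,1],[-0.022,0.0023,0,0,0,-0.001,1],[-0.038,0.004,0,0,0,-0.0016,1],[-0.058,0.006,0,0,0,-0.0022,1],[-0.08,0.0082,0,0,0,-0.0032,1],[-0.106,0.0109,0,0,0,-0.0041,1],[-0.133,0.0137,0,0,0,-0.0051,1],[-0.163,0.0167,0,0,0,-0.0064,1],[-0.193,0.0199,0,0,0,-0.0076,1],[-0.225,0.0231,0,0,0,-0.0089,1],[-0.257,0.0264,0,0,0,-0.0102,1]]]}}

```text
time_s: 13.55
ee_pos: [0.5323, -0.0238, 0.2074]
eef_rot: [3.141, 0.0, 1.528]
force: [1.3, -0.1, -6.4]
grip_width: 0.0134
grip_force: 60.0
```

In the tool's units: -258 mm / 1000 = -0.258, -255 mm / 1000 = -0.255, -0.032 rad / 3.1416 = -0.0102.

Request:
{"api": "arm_command", "payload": {"plan": [[[-0.032,0.0022,0,0,0,-0.0013,1],[-0.064,0.0045,0,0,0,-0.0025,1],[-0.095,0.0067,0,0,0,-0.0038,1],[-0.124,0.0087,0,0,0,-0.0051,1],[-0.152,0.0106,0,0,0,-0.0064,1],[-0.177,0.0125,0,0,0,-0.0073,1],[-0.2,0.014,0,0,0,-0.0083,1],[-0.22,0.0154,0,0,0,-0.0089,1],[-0.236,0.0165,0,0,0,-0.0095,1],[-0.248,0.0174,0,0,0,-0.0099,1],[-0.255,0.0179,0,0,0,-0.0102,1],[-0.258,0.018,0,0,0,-0.0102,1]]]}}

```text
time_s: 14.75
ee_pos: [0.5399, -0.2804, 0.2072]
eef_rot: [-3.142, -0.0, 1.561]
force: [0.9, 0.1, -5.9]
grip_width: 0.0135
grip_force: 60.0
```

```bash
python3 -c "
from mv import *
A=now();print(A[0],rel(A,pose(655,-280,216,-.01)))"
```

```text
[ 539.91770498 -280.35039213  207.15947201] (array([  1.5, 115.1,  -8.8]), array([-0.0001, -0.0001, -0.0002]))
```

In the tool's units: 118 mm / 1000 = 0.118, 116 mm / 1000 = 0.116.

Request:
{"api": "arm_command", "payload": {"plan": [[[0.0001,0.002,0,0,0,0,1],[0.0002,0.009,0,0,0,0,1],[0.0003,0.019,0,0,0,0,1],[0.0005,0.031,0,0,0,0,1],[0.0007,0.045,0,0,0,0,1],[0.0008,0.059,0,0,0,0,1],[0.001,0.074,0,0,0,0,1],[0.0011,0.087,0,0,0,0,1],[0.0012,0.099,0,0,0,0,1],[0.0013,0.109,0,0,0,0,1],[0.0015,0.116,0,0,0,0,1],[0.0015,0.118,0,0,0,0,1]]]}}

```text
time_s: 15.95
ee_pos: [0.6589, -0.279, 0.2067]
eef_rot: [-3.141, -0.0, 1.562]
force: [0.3, -0.8, -6.3]
grip_width: 0.0136
grip_force: 60.0
```

In the tool's units: 4 mm / 1000 = 0.004, 3.8 mm / 1000 = 0.0038, -0.21 rad / 3.1416 = -0.0668.

Request:
{"api": "arm_command", "payload": {"plan": [[[0,0.0001,0,-0.0022,0,0,1],[0,0.0004,0,-0.0064,0,0,1],[0,0.0008,0,-0.0127,0,0,1],[0,0.0012,0,-0.0207,0,0,1],[0,0.0017,0,-0.0286,0,0,1],[0,0.0022,-0.0001,-0.0366,0,0,1],[0,0.0026,-0.0002,-0.0446,0,0,1],[0,0.0031,-0.0003,-0.0525,0,0,1],[0,0.0035,-0.0003,-0.0589,0,0,1],[0,0.0038,-0.0004,-0.0637,0,0,1],[0,0.004,-0.0004,-0.0668,0,0,1],[0,0.004,-0.0004,-0.0668,0,0,1]]]}}

```text
time_s: 17.15
ee_pos: [0.6619, -0.2797, 0.2077]
eef_rot: [2.931, 0.0, 1.561]
force: [1.2, -0.6, -7.3]
grip_width: 0.0135
grip_force: 60.0
```

```bash
python3 - <<'E'
from meas import *; from mv import *
im,d=snap('scene'); t,_=snap('top')
cv2.imwrite('pics/pre.png',np.hstack([cv2.resize(im[180:360,140:320],(400,400)),cv2.resize(t[150:310,360:520],(400,400))]))
A=now(); print(A[0],R.as_euler(A[1],'xyz')); print(A[0]-19*A[1].apply([0,0,1]))
E
```

```text
[ 662.02888482 -279.63748656  207.63289729] [2.93180267e+00 3.43442336e-05 1.56082783e+00]
[ 658.07225238 -279.5974053   226.21631606]
```

View pics/pre.png

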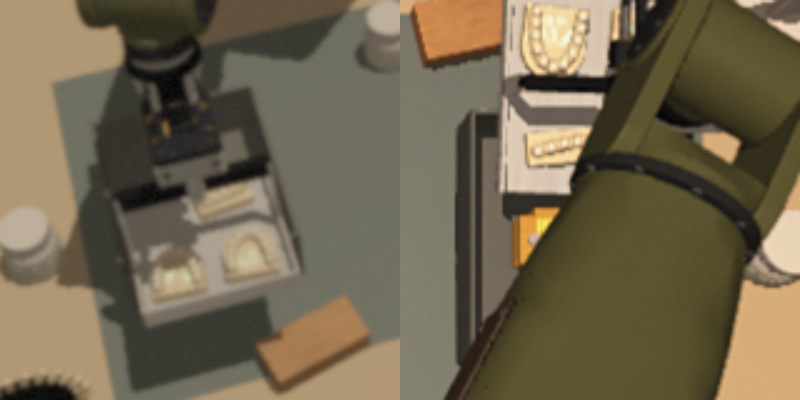

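The tray is tilted 12° with all three casts still on it, and its open edge is over the box. Now the slow tilt.

In the tool's units: 2 mm / 1000 = 0.002, 1.8 mm / 1000 = 0.0018, -0.105 rad / 3.1416 = -0.0334.

Request:
{"api": "arm_command", "payload": {"plan": [[[0,0.0002,0,-0.0029,0,0,1],[0,0.0003,0,-0.0057,0,0,1],[0,0.0005,0,-0.0086,0,0,1],[0,0.0007,0,-0.0115,0,0,1],[0,0.0008,0,-0.0143,0,0,1],[0,0.001,0,-0.0172,0,0,1],[0,0.0012,0,-0.0201,0,0,1],[0,0.0013,0,-0.0229,0,0,1],[0,0.0015,0,-0.0258,0,0,1],[0,0.0017,-0.0001,-0.0286,0,0,1],[0,0.0018,-0.0001,-0.0315,0,0,1],[0,0.002,-0.0001,-0.0334,0,0,1]]]}}

```text
time_s: 18.45
ee_pos: [0.6639, -0.2797, 0.2082]
eef_rot: [2.826, 0.0, 1.561]
force: [0.2, -0.3, -7.1]
grip_width: 0.014
grip_force: 60.0
```

In the tool's units: 2 mm / 1000 = 0.002, 1.8 mm / 1000 = 0.0018, -0.105 rad / 3.1416 = -0.0334.

Request:
{"api": "arm_command", "payload": {"plan": [[[0,0.0002,0,-0.0029,0,0,1],[0,0.0003,0,-0.0057,0,0,1],[0,0.0005,0,-0.0086,0,0,1],[0,0.0007,0,-0.0115,0,0,1],[0,0.0008,0,-0.0143,0,0,1],[0,0.001,0,-0.0172,0,0,1],[0,0.0012,0,-0.0201,0,0,1],[0,0.0013,0,-0.0229,0,0,1],[0,0.0015,0,-0.0258,0,0,1],[0,0.0017,-0.0001,-0.0286,0,0,1],[0,0.0018,-0.0001,-0.0315,0,0,1],[0,0.002,-0.0001,-0.0334,0,0,1]]]}}

```text
time_s: 19.65
ee_pos: [0.6658, -0.2797, 0.2089]
eef_rot: [2.721, 0.0, 1.561]
force: [-0.7, 0.3, -7.6]
grip_width: 0.0135
grip_force: 60.0
```

In the tool's units: 2 mm / 1000 = 0.002, 1.8 mm / 1000 = 0.0018, -0.105 rad / 3.1416 = -0.0334.

Request:
{"api": "arm_command", "payload": {"plan": [[[0,0.0002,0,-0.0029,0,0,1],[0,0.0003,0,-0.0057,0,0,1],[0,0.0005,0,-0.0086,0,0,1],[0,0.0007,0,-0.0115,0,0,1],[0,0.0008,0,-0.0143,0,0,1],[0,0.001,0,-0.0172,0,0,1],[0,0.0012,0,-0.0201,0,0,1],[0,0.0013,0,-0.0229,0,0,1],[0,0.0015,0,-0.0258,0,0,1],[0,0.0017,-0.0001,-0.0286,0,0,1],[0,0.0018,-0.0001,-0.0315,0,0,1],[0,0.002,-0.0001,-0.0334,0,0,1]]]}}

```text
time_s: 20.85
ee_pos: [0.6676, -0.2797, 0.2098]
eef_rot: [2.616, -0.0, 1.561]
force: [-1.2, -0.6, -3.5]
grip_width: 0.0132
grip_force: 60.0
```

In the tool's units: 3.4 mm / 1000 = 0.0034, 3.1 mm / 1000 = 0.0031, -0.18 rad / 3.1416 = -0.0573.

Request:
{"api": "arm_command", "payload": {"plan": [[[0,0.0003,0,-0.0057,0,0,1],[0,0.0007,0,-0.0115,0,0,1],[0,0.001,0,-0.0172,0,0,1],[0,0.0013,0,-0.0229,0,0,1],[0,0.0017,-0.0001,-0.0286,0,0,1],[0,0.0021,-0.0001,-0.0344,0,0,1],[0,0.0024,-0.0001,-0.0401,0,0,1],[0,0.0027,-0.0002,-0.0458,0,0,1],[0,0.0031,-0.0003,-0.0516,0,0,1],[0,0.0034,-0.0003,-0.0573,0,0,1],[0,0.0034,-0.0003,-0.0573,0,0,1],[0,0.0034,-0.0003,-0.0573,0,0,1]]]}}

```text
time_s: 22.05
ee_pos: [0.6704, -0.2798, 0.2118]
eef_rot: [2.437, 0.0, 1.561]
force: [0.3, -1.1, -3.1]
grip_width: 0.0138
grip_force: 60.0
```

```bash
python3 - <<'E'
from meas import *; from mv import *
im,d=snap('scene'); t,_=snap('top')
cv2.imwrite('pics/post.png',np.hstack([cv2.resize(im[180:360,140:320],(400,400)),cv2.resize(t[150:310,360:520],(400,400))]))
A=now(); print(A[0],R.as_euler(A[1],'xyz')); print(A[0]-19*A[1].apply([0,0,1])); print(rel(A,pose(662,-280,235,-.01)))
E
```

```text
[ 670.51295545 -279.70722449  211.85932043] [2.43660985e+00 1.47434142e-04 1.56088148e+00]
[ 658.20118793 -279.58301754  226.33015154]
(array([ -0.4,   8.5, -23.1]), array([7.05e-01, 1.00e-04, 1.00e-04]))
```

View pics/post.png

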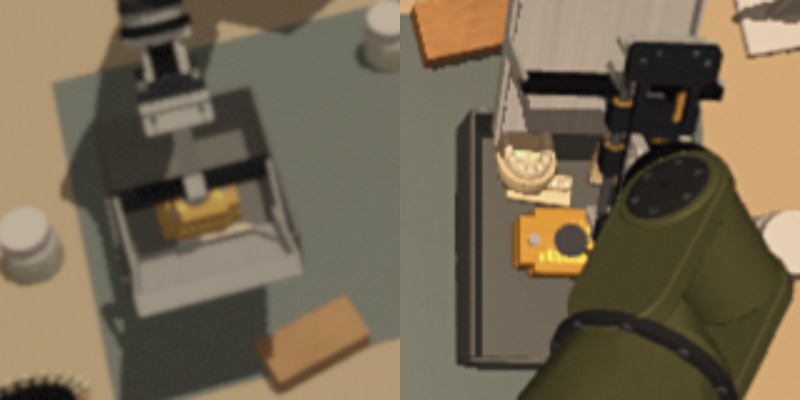

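Right panel: a full-arch cast is under the lip at (525,160), cast_c is at (540,190) and the flask at (555,240). The measured force (3 N) matches an empty tray. I'll lift straight up, then level.

In the tool's units: -76 mm / 1000 = -0.076, -75 mm / 1000 = -0.075.

Request:
{"api": "arm_command", "payload": {"plan": [[[0,0.002,-0.0023,0,0,0,1],[0,0.006,-0.007,0,0,0,1],[0,0.013,-0.015,0,0,0,1],[0,0.022,-0.026,0,0,0,1],[0,0.032,-0.038,0,0,0,1],[0,0.042,-0.05,0,0,0,1],[0,0.052,-0.061,0,0,0,1],[0,0.06,-0.07,0,0,0,1],[0,0.064,-0.075,0,0,0,1],[0,0.065,-0.076,0,0,0,1],[0,0.065,-0.076,0,0,0,1]]]}}

```text
time_s: 23.25
ee_pos: [0.6706, -0.2797, 0.3113]
eef_rot: [2.437, -0.0, 1.561]
force: [-0.4, -0.4, -4.9]
grip_width: 0.0135
grip_force: 60.0
```

```bash
python3 - <<'E'
from meas import *; from mv import *
im,d=snap('scene'); t,td=snap('top')
cv2.imwrite('pics/up.png',np.hstack([cv2.resize(im[180:360,140:320],(400,400)),cv2.resize(t[150:310,360:520],(400,400))]))
for n,i,dd in(('scene',im,d),('top',t,td)):
    P,reg,_=measure(n,i,dd); m=reg(.437,.663,-.378,-.182,.02,.095); print(n,np.nanpercentile(P[m][:,2],[50,95,99,100]).round(4))
A=now(); print(A[0]); print(rel(A,pose(600,-279.6,312,-.01)))
E
```

```text
scene [0.0466 0.0832 0.089  0.0933]
top [0.0475 0.0556 0.0641 0.069 ]
[ 670.53219456 -279.63734014  310.77273624]
(array([ -0.7, -53. , -46.6]), array([ 7.039e-01, -7.000e-04, -2.000e-04]))
```

View pics/up.png

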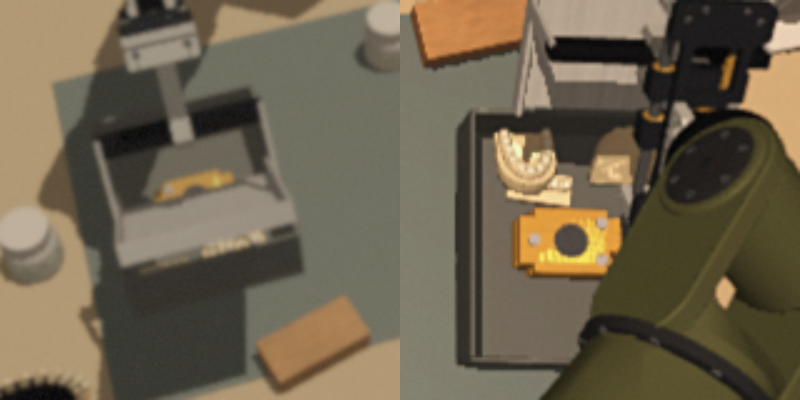

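All three casts have left the tray and lie inside the box: (525,160), (540,190) and (610,165). Now level the tray and carry it back.

In the tool's units: -53 mm / 1000 = -0.053, -50 mm / 1000 = -0.05, 0.704 rad / 3.1416 = 0.2241.

Request:
{"api": "arm_command", "payload": {"plan": [[[0,-0.001,-0.001,0.0064,0,0,1],[0,-0.005,-0.004,0.0223,0,0,1],[0,-0.01,-0.009,0.0446,0,0,1],[0,-0.017,-0.015,0.0732,0,0,1],[0,-0.024,-0.022,0.105,0,0,1],[0,-0.032,-0.028,0.1369,0,0,1],[0,-0.039,-0.034,0.1655,0,0,1],[0,-0.045,-0.04,0.191,0,0,1],[0,-0.05,-0.044,0.2101,0,0,1],[0,-0.053,-0.0465,0.2241,0,0,1],[0,-0.053,-0.0465,0.2241,0,0,1],[0,-0.053,-0.0465,0.2241,0,0,1]]]}}

```text
time_s: 24.55
ee_pos: [0.6005, -0.2791, 0.3126]
eef_rot: [3.14, 0.0, 1.561]
force: [-0.8, -1.3, -3.2]
grip_width: 0.0134
grip_force: 60.0
```

```bash
python3 -c "
from mv import *
A=now();print(A[0],R.as_euler(A[1],'xyz'));print(rel(A,pose(525.5,236.5,207,-.074)))"
```

```text
[ 600.47527332 -279.06702982  312.55943465] [3.13966256e+00 1.12961864e-04 1.56051916e+00]
(array([514.8, -80.5, 105.3]), array([0.0019, 0.0001, 0.0637]))
```

In the tool's units: 355 mm / 1000 = 0.355, 320 mm / 1000 = 0.32, 0.044 rad / 3.1416 = 0.014.

Request:
{"api": "arm_command", "payload": {"plan": [[[0.005,-0.001,0,0,0,0,1],[0.02,-0.003,0,0,0,0.0006,1],[0.045,-0.007,0,0,0,0.0016,1],[0.075,-0.012,0,0,0,0.0029,1],[0.11,-0.017,0,0,0,0.0041,1],[0.145,-0.022,0,0,0,0.0057,1],[0.18,-0.028,0,0,0,0.007,1],[0.215,-0.034,0.01,0,0,0.0086,1],[0.25,-0.039,0.022,0,0,0.0099,1],[0.285,-0.045,0.035,0,0,0.0111,1],[0.32,-0.05,0.048,0,0,0.0127,1],[0.355,-0.056,0.06,0,0,0.014,1]]]}}

```text
time_s: 25.75
ee_pos: [0.5471, 0.078, 0.2526]
eef_rot: [3.139, -0.001, 1.516]
force: [-0.3, 0.4, -3.7]
grip_width: 0.0133
grip_force: 60.0
```

In the tool's units: 160 mm / 1000 = 0.16, 156 mm / 1000 = 0.156, 0.02 rad / 3.1416 = 0.0064.

Request:
{"api": "arm_command", "payload": {"plan": [[[0.035,-0.004,0.012,0,0,0.0013,1],[0.068,-0.007,0.022,0,0,0.0025,1],[0.098,-0.01,0.031,0,0,0.0038,1],[0.124,-0.013,0.038,0,0,0.0048,1],[0.144,-0.015,0.042,0,0,0.0057,1],[0.156,-0.017,0.045,0,0,0.0064,1],[0.16,-0.017,0.045,0,0,0.0064,1],[0.16,-0.017,0.045,0,0,0.0064,1],[0.16,-0.017,0.045,0,0,0.0064,1]]]}}

```text
time_s: 26.65
ee_pos: [0.5397, 0.2365, 0.2081]
eef_rot: [3.14, -0.0, 1.496]
force: [-0.6, -0.2, -4.4]
grip_width: 0.0136
grip_force: 60.0
```

```bash
python3 -c "
from mv import *
A=now();print(A[0],R.as_euler(A[1],'xyz'));print(rel(A,pose(525.5,236.5,77.3,-.074)))"
```

```text
[539.71507072 236.46569681 208.11498819] [ 3.14000787e+00 -1.77551623e-04  1.49605380e+00]
(array([ -1.1, -14.4, 130.8]), array([ 0.0016, -0.0002, -0.0007]))
```

In the tool's units: 128 mm / 1000 = 0.128, -14.4 mm / 1000 = -0.0144, 0.0016 rad / 3.1416 = 0.0005.

Request:
{"api": "arm_command", "payload": {"plan": [[[-0.001,-0.004,0.015,0,0,0,1],[-0.001,-0.01,0.04,0,0,0,1],[-0.001,-0.014,0.068,0.0003,0,0,1],[-0.001,-0.0144,0.092,0.0005,0,0,1],[-0.001,-0.0144,0.109,0.0005,0,0,1],[-0.001,-0.0144,0.119,0.0005,0,0,1],[-0.001,-0.0144,0.124,0.0005,0,0,1],[-0.001,-0.0144,0.126,0.0005,0,0,1],[-0.001,-0.0144,0.127,0.0005,0,0,1],[-0.001,-0.0144,0.128,0.0005,0,0,1],[-0.001,-0.0144,0.128,0.0005,0,0,1],[-0.001,-0.0144,0.128,0.0005,0,0,1]]]}}

```text
time_s: 27.85
ee_pos: [0.5253, 0.2373, 0.0801]
eef_rot: [-3.141, -0.0, 1.497]
force: [-0.7, 0.6, -3.7]
grip_width: 0.0137
grip_force: 60.0
```

In the tool's units: 2.5 mm / 1000 = 0.0025, 2 mm / 1000 = 0.002.

Request:
{"api": "arm_command", "payload": {"plan": [[[0,0,0.0005,0,0,0,1],[0,0,0.001,0,0,0,1],[0,0,0.0015,0,0,0,1],[0,0,0.002,0,0,0,1],[0,0,0.0025,0,0,0,1],[0,0,0.0025,0,0,0,1],[0,0,0.0025,0,0,0,1]]]}}

```text
time_s: 28.55
ee_pos: [0.5252, 0.2373, 0.0772]
eef_rot: [-3.141, -0.0, 1.497]
force: [-0.2, 0.7, -3.5]
grip_width: 0.0134
grip_force: 60.0
```

In the tool's units: 0.6 mm / 1000 = 0.0006, 0.3 mm / 1000 = 0.0003.

Request:
{"api": "arm_command", "payload": {"plan": [[[0,0,0.0003,0,0,0,1],[0,0,0.0006,0,0,0,1],[0,0,0.0006,0,0,0,1],[0,0,0.0006,0,0,0,1]]]}}

```text
time_s: 28.95
ee_pos: [0.5252, 0.2373, 0.0773]
eef_rot: [-3.141, -0.0, 1.497]
force: [-4.3, -1.0, 5.2]
grip_width: 0.0135
grip_force: 60.0
```

Down on the bench. Release and retreat.

In the tool's units: -160 mm / 1000 = -0.16, -120 mm / 1000 = -0.12.

Request:
{"api": "arm_command", "payload": {"plan": [[[0,0,0,0,0,0,0.5],[0,0,0,0,0,0,0.2],[0,0,0,0,0,0,0.0],[0,0,0,0,0,0,0.0],[0,0,0,0,0,0,0.0],[0,0,-0.008,0,0,0,0.0],[0,0,-0.03,0,0,0,0.0],[0,0,-0.07,0,0,0,0.0],[0,0,-0.12,0,0,0,0.0],[0,0,-0.16,0,0,0,0.0],[0,0,-0.16,0,0,0,0.0]]]}}

```text
time_s: 30.05
ee_pos: [0.5268, 0.2379, 0.2433]
eef_rot: [3.133, -0.004, 1.497]
force: [0.5, -0.0, -0.4]
grip_width: 0.0471
grip_force: 0.0
```

In the tool's units: -140 mm / 1000 = -0.14, -100 mm / 1000 = -0.1.

Request:
{"api": "arm_command", "payload": {"plan": [[[0,-0.05,0,0,0,0,0],[0,-0.1,0,0,0,0,0],[0,-0.14,0,0,0,0,0],[0,-0.14,0,0,0,0,0],[0,-0.14,0,0,0,0,0],[0,-0.14,0,0,0,0,0]]]}}

```text
time_s: 30.65
ee_pos: [0.3864, 0.2476, 0.2367]
eef_rot: [-3.141, -0.0, 1.496]
force: [0.2, -0.3, -0.6]
grip_width: 0.0473
grip_force: 0.0
```

```bash
python3 - <<'E'
from meas import *
t,td=snap('top'); im,d=snap('scene'); cv2.imwrite('pics/end.png',np.vstack([cv2.resize(t[120:380,100:540],(508,300)),cv2.resize(im[130:370,140:492],(508,300))[:300]]) if 0 else np.hstack([cv2.resize(t[140:360,130:490],(400,300)),cv2.resize(im[150:370,150:470],(400,300))]))
P,reg,_=measure('top',t,td)
m=reg(.437,.663,-.378,-.182,.02,.2); print(np.nanpercentile(P[m][:,2],[50,95,100]).round(4))
m=reg(.38,.68,.09,.39,.085,.13); print('handle',rect(P[m][:,:2]),np.median(P[m][:,2]))
E
```

```text
[0.0477 0.0583 0.0717]
handle (array([526.4, 236.5]), array([170.4,  15.7]), 85.9) 0.10825061164482586
```

View pics/end.png

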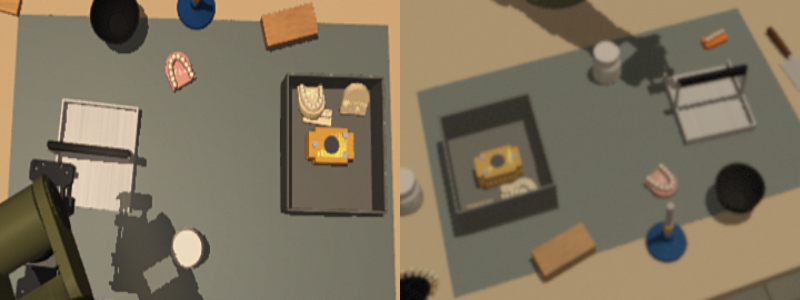

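The end picture shows the flask flat in the box at (330,147), with the three casts beside it at (311,100), (318,117) and (355,98), all below the rim. The empty tray is flat on the bench at (97,155), and everything else is in its place.

```bash
python3 -c "
from station import ctrl
print(ctrl.hand_in())"
```

```text
the job is handed in; nothing more can be done
None
```

The job is handed in at about 31 s: the flask is flat on the box floor, all three casts are in the box below the rim (one landed upside down, and they lie beside the flask rather than on top of it), the empty tray is flat on the bench clear of the box, and nothing else was moved.

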